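# Square sample under the press tip

### The job

Slide the sample plate across the instrument's deck, without lifting it, until its square patch lies under the raised press tip and let go of it; then push the press knob down until the tip rests on the middle of the square patch, and leave it down. Then press the start button on the housing and release it, leaving the jar and the dish on the deck where they stand.

Things in the scene. Friction and masses are not known exactly. Their poses are not given: they have to be found in the camera images.
- instrument: Low fixed desktop instrument; origin on the table, axes as the world's at yaw 0 (yawed up to 0.22 rad). Flat grey deck 50 mm above the table: x -148..148, y -250..120 mm. Cream housing on its +y side: x -140..140, y 122..208, top at 125 mm. From it a slim arm (24 mm wide, 110..126 mm above the table) reaches in -y to the press guide, a 32 mm cylinder (105..131 mm up) at x 0, y 30.
- plate: Loose aluminium plate lying on the deck, 70 (x) by 160 (y) by 8 mm, 0.3 kg; origin under its middle. Upright steel post to move it by, 18 mm diameter, 34 mm tall, at x 0, y -60. Three thin dark patches on top: round 14 mm (x -20, y 12), square 14 mm (x 18, y 40), cross 17 mm (x -18, y 64). Post starts towards the instrument's -y side, plate yawed up to 0.3 rad to the instrument.
- spot (a point): Centre of the square patch on the plate's top face (plate x = 18, y = 40, z = 8 mm); axes as the plate's.
- post_top (a point): Centre of the top of the plate's post, 42 mm above the deck.
- tip (a point): Lower end of the press tip, a steel pin 6 mm in diameter (for its lowest 12 mm, 12 mm diameter above) hanging from the press arm over instrument x = 0, y = 30 mm. Fully raised it is 70 mm above the table, 12 mm above the plate's top face. It moves only up and down.
- knob_top (a point): Centre of the top of the round press knob, 38 mm diameter, 22 mm high, straight above the tip by 104 mm and moving with it.
- plunger (a joint): Travel of press knob and tip in m: 0 fully raised, growing as it goes down, starting between 0 and 0.003; on the plate at about 0.012, limit 0.019. Not sprung: it slides with about 5 N of friction and stays where it is left.
- start (a joint): Travel of the start button in m: 0 is up, fully down 0.006 at about 4 N; it springs back. It counts as pressed beyond 0.004.
- start_top (a point): Centre of the top face of the start button, a round white button 26 mm in diameter on a grey base on top of the housing, pressed straight down.
- jar: Small lidded jar, 38 mm diameter, 50 mm high, standing loose on the deck beyond the press (+x); origin under its middle. Leave alone.
- dish: Small white ceramic dish, 52 mm diameter, 16 mm high, standing loose on the deck at the robot's side of the press; origin under its middle. Leave alone.
There are look-alikes about, which are no part of the job. Of the things shaped like the plate, the aluminium one is meant.

How it is judged:
By the outcome, as a careful person would: the job done as asked, in the order asked, and still so for the second after the job is handed in, with the robot touching nothing.
It also fails if it takes over 64 s, if anything falls off the work surface, if the arm or the gripper's body presses on something with over 40 N, if the wrist force passes 120 N, or if a joint passes its speed limit or range.

### The arm

A 7-joint arm with a two-finger parallel gripper is mounted at the origin on the work surface. World frame = base frame: x ahead of the robot, y to its left, z up, the work surface at z = 0. Lengths are in mm, angles in rad, forces in N, time in s.
With the tool pointing down it reaches from about 400 to 875 mm from the base axis. Payload 4.4 kg.
Tool frame: the origin (TCP) lies midway between the tips of the shut fingers; the grasp point (between the pads) lies 19 mm behind it; z points along the fingers, y is the line along which they close (so a half turn about z gives the same grasp; the last joint's range is limited). The gripper opens to 85 mm and grips with 20 to 120 N. Pads are 22 mm wide; open, the fingers measure 114 mm over their backs; the gripper's body (76 mm by 85 mm) begins 54 mm behind the grasp point. The pads swing forward as they close: fully open they stand 13 mm farther back than shut.
Start: joints at [-1.38, 0.628, 0.038, 1.517, -0.027, 0.996, -0.02], TCP at [165.066, 628.706, 231.313] pointing down, gripper open.
Joint ranges: [-3.06, 3.06], [-0.37, 2.12], [-1.25, 1.32], [0.18, 2.47], [-1.1, 4.24], [0.23, 1.98], [-2.94, 2.94]. Speed limits (rad/s): [2.57, 2.57, 3.14, 3.14, 3.14, 3.14, 3.14].

### API

Orientations are given as [roll, pitch, yaw] about the fixed x, y, z axes, in that order (R = Rz(yaw) Ry(pitch) Rx(roll)).
In Python, from cell import ctrl, get_image, get_calibration gives the robot as it stands.
- The arm moves only by the shell command python3 -m creep 'ROWS'. ROWS is JSON, a list of rows, each an object of numbers: "dx", "dy", "dz": the shift along the world's x, y, z normalised to -1 to 1, where 1 is 0.4 m; "rx", "ry", "rz": the turn, a rotation vector about the world's x, y, z normalised to -1 to 1, where 1 is 2 pi rad; "grip": the closure, from -1 (fully open) to 1 (shut). A call has exactly 5 rows; each row is the pose to reach, as a shift and turn from the pose commanded when the call began, turning the shorter way round; what a row does not reach only later rows make up. A row lasts 1/8 s, in which the tool goes at most 62.5 mm and 10.7 degrees, less where a joint would pass 70% of its speed; a pose out of reach is approached as far as the arm can. A call with a number of a shift or a turn outside -1 to 1 is refused whole. A call with a gripper value outside its range is refused whole. The fingers move at their own pace and stop on an object; the grip force is fixed at half the most. Time passes only in rows, so rows that repeat a pose let the fingers close, or fill a call up. It gives the time, the measured TCP pose, the force, the opening and the grip force at its end, in the units of the state.
- ctrl.read_state(): the state, without advancing time (a new reading comes with each control period).
- get_image(name): name is "side" or "top"; returns the picture (400x640x3 uint8, red, green, blue); there is no depth.
- get_calibration(name): a dict with "mtx" (3x3 intrinsics, pixels), "distortion" ([k1, k2, p1, p2, k3] as OpenCV has them; the pictures are not rectified), "world_from_camera" (4x4, takes a point from camera to world coordinates). Camera axes: x right, y down, z forward; pixel columns grow to the right and rows downward; lengths in mm; the calibration is good to about 2 mm. A picture is of the moment at which its call begins. get_calibration takes no time and is no camera call.
- ctrl.finish_job(): hands the job in; it is judged then, once.
The state is a dict: "clock": time; "qpos": joint angles; "qd": joint speeds; "tau": joint torques, N m; "eef_pos": TCP position; "tool_rot": TCP orientation; "force": force on the tool from outside, world axes, zero at the start; "torque": the same for the moment, N m; "width": finger opening in mm; "gripper_force": force on a finger pad.
Only numpy, scipy, OpenCV 4.12 (cv2) and the standard library are available. Lean on these libraries where they do the work, as an engineer would, in place of code of your own. Each camera call takes 0.05 s, during which the arm holds its last target. There are 200 camera calls.

## Working session

There is one attempt and no reset: what is moved stays moved. The work goes in short steps, Python scripts to look and compute and a shell command to move; the robot and the scene stay as the last step left them, time stands still between calls to the robot, and variables do not carry over. Pictures are saved under pics/ and viewed, at most 10 in all, crops included, and the job is handed in when it is done.

```bash
mkdir -p pics; ls
python3 - <<'E'
from cell import ctrl,get_image,get_calibration
import cv2
for n in("top","side"):
    im=get_image(n); cv2.imwrite(f"pics/{n}0.png",cv2.cvtColor(im,cv2.COLOR_RGB2BGR))
    c=get_calibration(n); print(n,c)
s=ctrl.read_state();print(s)
E
```

```text
pics
top {'mtx': array([[427.23170974,   0.        , 323.05365138],
       [  0.        , 427.23170974, 197.34216023],
       [  0.        ,   0.        ,   1.        ]]), 'distortion': array([0.02977934, 0.        , 0.        , 0.        , 0.        ]), 'world_from_camera': array([[-1.76087633e-02, -9.98303761e-01,  5.54935408e-02,
         3.86348053e+02],
       [-9.99830944e-01,  1.78751837e-02,  4.30819010e-03,
        -1.12582575e+02],
       [-5.29283961e-03, -5.54082974e-02, -9.98449752e-01,
         1.27076880e+03],
       [ 0.00000000e+00,  0.00000000e+00,  0.00000000e+00,
         1.00000000e+00]])}
side {'mtx': array([[411.65730807,   0.        , 319.23829066],
       [  0.        , 411.65730807, 205.12031158],
       [  0.        ,   0.        ,   1.        ]]), 'distortion': array([-0.00596405,  0.        ,  0.        ,  0.        ,  0.        ]), 'world_from_camera': array([[ 9.52183714e-01, -1.99776550e-01,  2.31161208e-01,
         2.13942250e+02],
       [-3.05520341e-01, -6.27229464e-01,  7.16408069e-01,
        -7.96925919e+02],
       [ 1.86958846e-03, -7.52776547e-01, -6.58273480e-01,
         7.69677760e+02],
       [ 0.00000000e+00,  0.00000000e+00,  0.00000000e+00,
         1.00000000e+00]])}
{'clock': 0.1, 'qpos': array([-1.37981297,  0.62927738,  0.0384506 ,  1.51824555, -0.02697954,
        0.9963105 , -0.02001372]), 'qd': array([ 0.00061797, -0.00174281, -0.00034675, -0.00493709,  0.00050352,
        0.00091191, -0.00100489]), 'tau': array([ 2.74991471e-03, -5.64524925e+01,  1.23024669e+00, -1.93968040e+01,
        1.12449788e-02,  5.50976765e-03,  7.46538660e-06]), 'eef_pos': array([164.91950546, 628.15748887, 230.47295507]), 'tool_rot': array([-3.13987047e+00,  3.88768592e-05,  2.88480252e+00]), 'force': array([0.00354728, 1.10736894, 0.26475754]), 'torque': array([-0.03432886,  0.02691247, -0.04254399]), 'gripper_force': 0.0, 'width': 85.48245121388477}
```

View pics/top0.png

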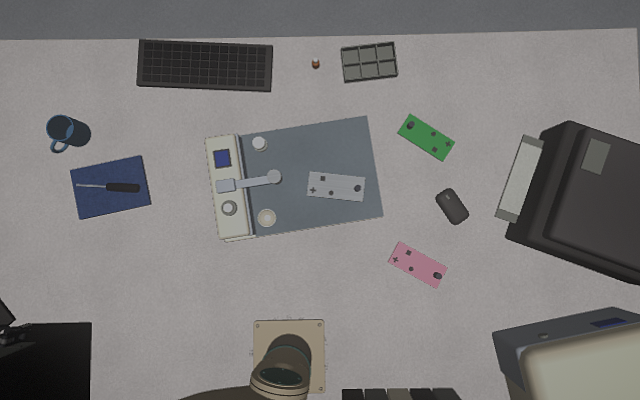

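View pics/side0.png

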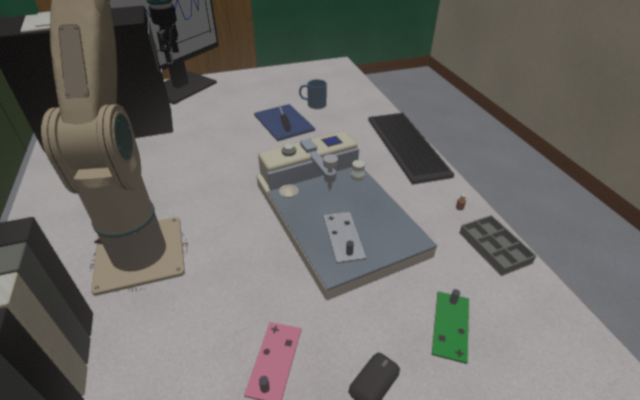

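The top view shows the instrument (housing on the left at columns 205–250, press at (274,177)) and the aluminium plate at (337,187) with its post at (357,188). The side view shows the same things, with the pink and green look-alikes lying on the table. I'll enlarge both.

```bash
cat > h.py <<'E'
import numpy as np,cv2
from cell import ctrl,get_image,get_calibration
def pix2w(n,uv,z):
    c=get_calibration(n);K=c["mtx"];T=c["world_from_camera"]
    p=cv2.undistortPoints(np.array(uv,float).reshape(-1,1,2),K,c["distortion"]).reshape(-1,2)
    d=np.c_[p,np.ones(len(p))]@T[:3,:3].T
    o=T[:3,3]; z=np.broadcast_to(z,(len(p),))
    return o+d*((z-o[2])/d[:,2])[:,None]
def w2pix(n,P):
    c=get_calibration(n);T=np.linalg.inv(c["world_from_camera"])
    r=cv2.Rodrigues(T[:3,:3])[0]
    return cv2.projectPoints(np.array(P,float).reshape(-1,1,3),r,T[:3,3],c["mtx"],c["distortion"])[0].reshape(-1,2)
def crop(n,x0,y0,w,h,f,name,im=None):
    im=get_image(n) if im is None else im
    c=cv2.resize(im[y0:y0+h,x0:x0+w],None,fx=f,fy=f,interpolation=cv2.INTER_CUBIC)
    cv2.imwrite(name,cv2.cvtColor(c,cv2.COLOR_RGB2BGR))
E
python3 - <<'E'
from h import *
crop("top",200,110,190,140,4,"pics/topc.png",cv2.imread("pics/top0.png")[:,:,::-1])
crop("side",250,125,190,150,4,"pics/sidec.png",cv2.imread("pics/side0.png")[:,:,::-1])
E
```

```text
(no output)
```

View pics/topc.png

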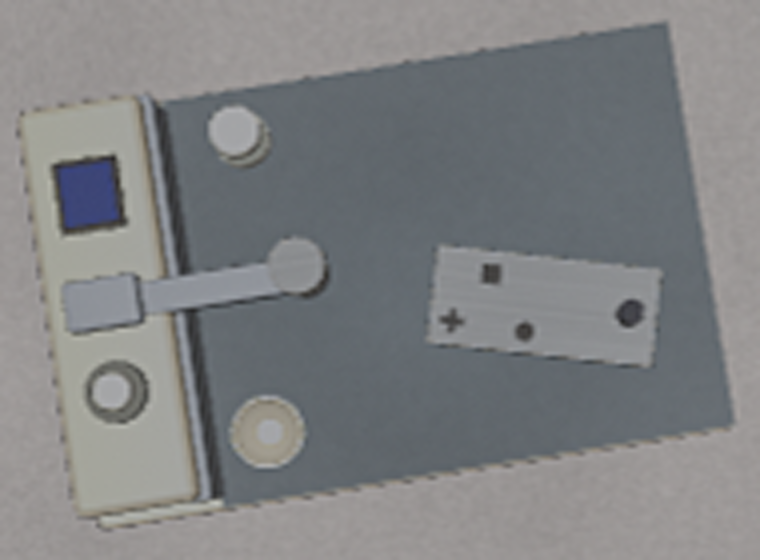

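View pics/sidec.png

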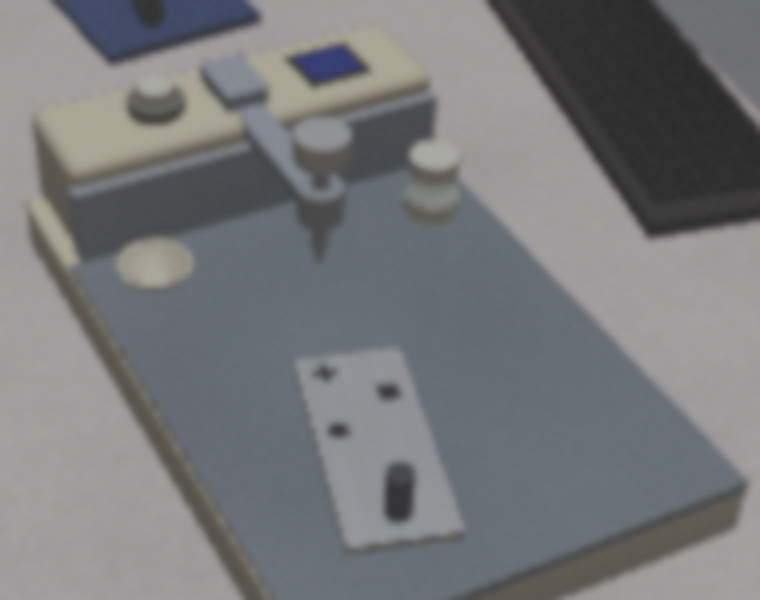

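The crop of the top view shows, in crop pixels: square (491,273), cross (452,320), round (525,331), post (630,313), knob (297,265), button (110,391), jar (236,131) and dish (267,432). The side crop shows square (388,391), post top (400,470), knob (323,134), tip (319,260) and button (156,86).

Run:
```python
from h import *
from scipy.optimize import least_squares
np.set_printoptions(precision=1,suppress=True)
t=lambda L:[((x+.5)/4-.5+200,(y+.5)/4-.5+110) for x,y in L]
s=lambda L:[((x+.5)/4-.5+250,(y+.5)/4-.5+125) for x,y in L]
T=dict(square=(491,273),cross=(452,320),round=(525,331),post=(630,313),knob=(297,265),start=(110,391))
S=dict(square=(388,391),cross=(324,373),round=(338,430),post=(400,469),knob=(323,134),start=(156,87))
for k in T:
    a=np.array(t([T[k]])+s([S[k]]))
    f=lambda P:np.r_[w2pix("top",P)[0]-a[0],w2pix("side",P)[0]-a[1]]
    r=least_squares(f,[500,0,60]); 
    zz={'square':58,'cross':58,'round':58,'post':92,'knob':172,'start':140}[k]
    print(k,r.x,r.fun,pix2w("top",t([T[k]]),zz)[0],pix2w("side",s([S[k]]),zz)[0])
print("deck",pix2w("top",t([(668,22),(735,428)]),50))
print("hous",pix2w("top",t([(25,112),(140,97),(195,500),(78,515)]),125))
print("tip70 side",pix2w("side",s([(319,260)]),68))
print("plate corners",pix2w("top",t([(437,245),(662,269),(652,367),(427,342)]),58))
print("jar,dish",pix2w("top",t([(236,131),(267,432)]),[100,66]))
```

```text
square [ 509.1 -106.3   58.5] [-0.   0.1  0.1 -0. ] [ 509.3 -106.4   58. ] [ 509.2 -105.8   58. ]
cross [476.3 -78.1  58.1] [ 0. -0. -0.  0.] [476.3 -78.1  58. ] [476.4 -78.   58. ]
round [ 467.5 -129.8   59. ] [ 0. -0. -0.  0.] [ 467.5 -129.8   58. ] [ 467.9 -128.9   58. ]
post [ 477.4 -202.4   93.8] [ 0.1 -0.4 -0.4  0. ] [ 476.4 -202.2   92. ] [ 478.9 -201.    92. ]
knob [505.8  18.1 171.6] [ 0.1 -0.2 -0.2  0. ] [505.2  18.2 172. ] [506.1  17.4 172. ]
start [427.8 145.7 143.1] [ 0.1 -0.3 -0.3  0. ] [427.2 146.6 140. ] [429.8 150.1 140. ]
deck [[ 689.6 -237.3   50. ]
 [ 396.1 -278.3   50. ]]
hous [[617.4 206.2 125. ]
 [626.3 128.6 125. ]
 [353.8  93.7 125. ]
 [345.3 171.7 125. ]]
tip70 side [[505.9  19.   68. ]]
plate corners [[ 530.1  -68.2   58. ]
 [ 510.  -228.2   58. ]
 [ 440.3 -219.5   58. ]
 [ 460.9  -60.    58. ]]
jar,dish [[606.7  67.8 100. ]
 [398.9  53.3  66. ]]
```

The two views agree within 1–2 mm, and sizes and heights match what they should be: the deck edge measures 296 mm and the knob is at z≈172. Main positions:

| Item | Value |
|---|---|
| Instrument yaw | 0.139 rad |
| Plate yaw | −0.125 rad |
| Tip axis | (505.5, 18.3) |
| Square | (509.2, −106.2) |
| Post | (477, −202) |

The plate has to slide about (−3.7, +124.5).

```bash
r='{"dx":0.52,"dy":-0.57,"dz":0.1,"rz":-0.12}'; python3 -m creep '[{"dx":0.52,"dy":-0.57,"dz":0.1,"rz":-0.12},{"dx":0.52,"dy":-0.57,"dz":0.1,"rz":-0.12},{"dx":0.52,"dy":-0.57,"dz":0.1,"rz":-0.12},{"dx":0.52,"dy":-0.57,"dz":0.1,"rz":-0.12},{"dx":0.52,"dy":-0.57,"dz":0.1,"rz":-0.12}]'
```

```text
$[0]: bad value
```

```bash
python3 -m creep '[{"dx":0.52,"dy":-0.57,"dz":0.1,"rx":0,"ry":0,"rz":-0.12,"grip":-1},{"dx":0.52,"dy":-0.57,"dz":0.1,"rx":0,"ry":0,"rz":-0.12,"grip":-1},{"dx":0.52,"dy":-0.57,"dz":0.1,"rx":0,"ry":0,"rz":-0.12,"grip":-1},{"dx":0.52,"dy":-0.57,"dz":0.1,"rx":0,"ry":0,"rz":-0.12,"grip":-1},{"dx":0.52,"dy":-0.57,"dz":0.1,"rx":0,"ry":0,"rz":-0.12,"grip":-1}]'
```

```text
clock: 0.72
eef_pos: [374.1, 398.9, 271.4]
tool_rot: [-3.141, 0.0, 2.129]
force: [1.1, 0.4, 0.4]
width: 85.4
gripper_force: 0.0
```

```bash
python3 -m creep '[{"dx":0.13,"dy":-0.75,"dz":0,"rx":0,"ry":0,"rz":-0.06,"grip":-1},{"dx":0.13,"dy":-0.75,"dz":0,"rx":0,"ry":0,"rz":-0.06,"grip":-1},{"dx":0.13,"dy":-0.75,"dz":0,"rx":0,"ry":0,"rz":-0.06,"grip":-1},{"dx":0.13,"dy":-0.75,"dz":0,"rx":0,"ry":0,"rz":-0.06,"grip":-1},{"dx":0.13,"dy":-0.75,"dz":0,"rx":0,"ry":0,"rz":-0.06,"grip":-1}]'
python3 -m creep '[{"dx":0.13,"dy":-0.75,"dz":-0.1,"rx":0,"ry":0,"rz":-0.05,"grip":-1},{"dx":0.13,"dy":-0.75,"dz":-0.1,"rx":0,"ry":0,"rz":-0.05,"grip":-1},{"dx":0.13,"dy":-0.75,"dz":-0.1,"rx":0,"ry":0,"rz":-0.05,"grip":-1},{"dx":0.13,"dy":-0.75,"dz":-0.1,"rx":0,"ry":0,"rz":-0.05,"grip":-1},{"dx":0.13,"dy":-0.75,"dz":-0.1,"rx":0,"ry":0,"rz":-0.05,"grip":-1}]'
python3 -m creep '[{"dx":0,"dy":0,"dz":-0.25,"rx":0,"ry":0,"rz":0,"grip":-1},{"dx":0,"dy":0,"dz":-0.25,"rx":0,"ry":0,"rz":0,"grip":-1},{"dx":0,"dy":0,"dz":-0.25,"rx":0,"ry":0,"rz":0,"grip":-1},{"dx":0,"dy":0,"dz":-0.25,"rx":0,"ry":0,"rz":0,"grip":-1},{"dx":0,"dy":0,"dz":-0.25,"rx":0,"ry":0,"rz":0,"grip":-1}]'
```

```text
clock: 1.35
eef_pos: [425.0, 98.4, 271.3]
tool_rot: [3.141, 0.0, 1.753]
force: [0.6, -0.1, 0.1]
width: 85.3
gripper_force: 0.0
clock: 1.98
eef_pos: [477.1, -201.3, 230.8]
tool_rot: [-3.141, -0.0, 1.439]
force: [2.3, -0.1, 0.6]
width: 85.4
gripper_force: 0.0
clock: 2.6
eef_pos: [478.3, -199.7, 133.0]
tool_rot: [3.138, 0.001, 1.44]
force: [0.6, -0.5, -0.5]
width: 85.4
gripper_force: 0.0
```

```bash
python3 -m creep '[{"dx":0,"dy":-0.005,"dz":-0.08,"rx":0,"ry":0,"rz":0,"grip":-1},{"dx":0,"dy":-0.005,"dz":-0.165,"rx":0,"ry":0,"rz":0,"grip":-1},{"dx":0,"dy":-0.005,"dz":-0.165,"rx":0,"ry":0,"rz":0,"grip":-1},{"dx":0,"dy":-0.005,"dz":-0.165,"rx":0,"ry":0,"rz":0,"grip":-1},{"dx":0,"dy":-0.005,"dz":-0.165,"rx":0,"ry":0,"rz":0,"grip":-1}]'
python3 -m creep '[{"dx":0,"dy":0,"dz":0,"rx":0,"ry":0,"rz":0,"grip":0},{"dx":0,"dy":0,"dz":0,"rx":0,"ry":0,"rz":0,"grip":0.4},{"dx":0,"dy":0,"dz":0,"rx":0,"ry":0,"rz":0,"grip":1},{"dx":0,"dy":0,"dz":0,"rx":0,"ry":0,"rz":0,"grip":1},{"dx":0,"dy":0,"dz":0,"rx":0,"ry":0,"rz":0,"grip":1}]'
```

```text
clock: 3.22
eef_pos: [478.1, -201.7, 66.9]
tool_rot: [3.139, 0.001, 1.44]
force: [-0.0, 0.4, -0.3]
width: 86.1
gripper_force: 0.0
clock: 3.85
eef_pos: [477.4, -201.5, 65.6]
tool_rot: [3.141, 0.0, 1.44]
force: [0.2, -0.5, 4.7]
width: 16.0
gripper_force: 58.4
```

```bash
python3 -m creep '[{"dx":-0.001,"dy":0.03,"dz":0,"rx":0,"ry":0,"rz":0,"grip":1},{"dx":-0.002,"dy":0.06,"dz":0,"rx":0,"ry":0,"rz":0,"grip":1},{"dx":-0.003,"dy":0.09,"dz":0,"rx":0,"ry":0,"rz":0,"grip":1},{"dx":-0.004,"dy":0.12,"dz":0,"rx":0,"ry":0,"rz":0,"grip":1},{"dx":-0.005,"dy":0.15,"dz":0,"rx":0,"ry":0,"rz":0,"grip":1}]'
python3 -m creep '[{"dx":-0.001,"dy":0.03,"dz":0,"rx":0,"ry":0,"rz":0,"grip":1},{"dx":-0.002,"dy":0.06,"dz":0,"rx":0,"ry":0,"rz":0,"grip":1},{"dx":-0.003,"dy":0.09,"dz":0,"rx":0,"ry":0,"rz":0,"grip":1},{"dx":-0.004,"dy":0.12,"dz":0,"rx":0,"ry":0,"rz":0,"grip":1},{"dx":-0.004,"dy":0.15,"dz":0,"rx":0,"ry":0,"rz":0,"grip":1}]'
python3 - <<'E'
from h import *
im=get_image("side"); crop("side",260,140,130,110,6,"pics/side2.png",im); cv2.imwrite("pics/raws2.png",im[:,:,::-1])
im=get_image("top"); cv2.imwrite("pics/rawt2.png",im[:,:,::-1]); crop("top",220,140,140,90,5,"pics/top2.png",im)
print(ctrl.read_state()["eef_pos"])
E
```

```text
clock: 4.47
eef_pos: [475.5, -141.0, 65.6]
tool_rot: [3.14, 0.001, 1.439]
force: [0.8, -3.8, 5.7]
width: 16.0
gripper_force: 59.0
clock: 5.1
eef_pos: [473.6, -81.1, 65.6]
tool_rot: [3.14, 0.001, 1.439]
force: [-0.5, -4.9, 6.6]
width: 16.1
gripper_force: 59.1
[473.55664079 -79.4120338   65.60659474]
```

View pics/side2.png

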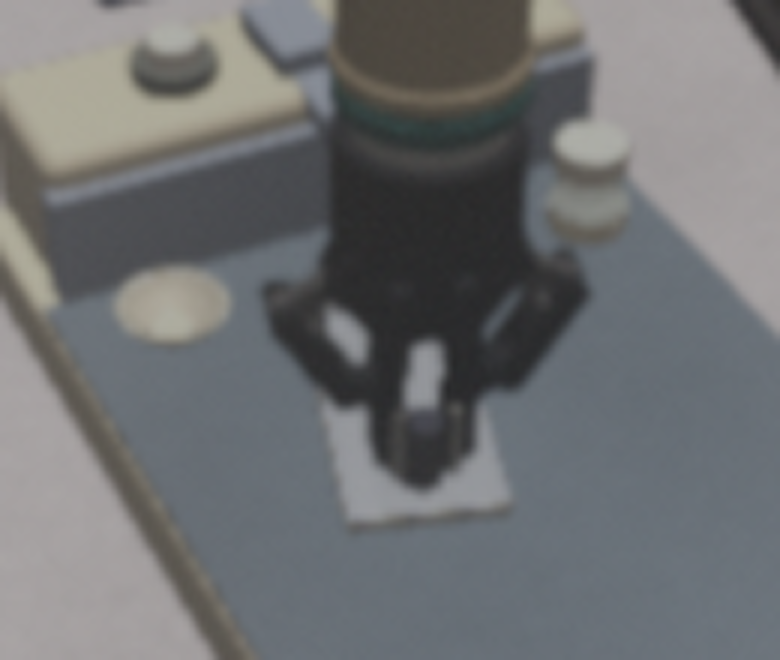

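The plate has followed without turning, with its rear edge at crop (348,525)–(508,505); the gripper hides the press. I'll add the last 2.4 mm, let go, back straight up and look again.

```bash
python3 -m creep '[{"dx":0,"dy":0.006,"dz":0,"rx":0,"ry":0,"rz":0,"grip":1},{"dx":0,"dy":0.006,"dz":0,"rx":0,"ry":0,"rz":0,"grip":1},{"dx":0,"dy":0.006,"dz":0,"rx":0,"ry":0,"rz":0,"grip":1},{"dx":0,"dy":0.006,"dz":0,"rx":0,"ry":0,"rz":0,"grip":0.3},{"dx":0,"dy":0.006,"dz":0,"rx":0,"ry":0,"rz":0,"grip":0}]'
python3 -m creep '[{"dx":0,"dy":0,"dz":0,"rx":0,"ry":0,"rz":0,"grip":-0.3},{"dx":0,"dy":0,"dz":0.05,"rx":0,"ry":0,"rz":0,"grip":-0.3},{"dx":0,"dy":0,"dz":0.15,"rx":0,"ry":0,"rz":0,"grip":-0.3},{"dx":0,"dy":0,"dz":0.3,"rx":0,"ry":0,"rz":0,"grip":-0.3},{"dx":0,"dy":0,"dz":0.45,"rx":0,"ry":0,"rz":0,"grip":-0.3}]'
python3 -m creep '[{"dx":-0.1,"dy":-0.2,"dz":0.1,"rx":0,"ry":0,"rz":0,"grip":1},{"dx":-0.1,"dy":-0.4,"dz":0.1,"rx":0,"ry":0,"rz":0,"grip":1},{"dx":-0.1,"dy":-0.6,"dz":0.1,"rx":0,"ry":0,"rz":0,"grip":1},{"dx":-0.1,"dy":-0.6,"dz":0.1,"rx":0,"ry":0,"rz":0,"grip":1},{"dx":-0.1,"dy":-0.6,"dz":0.1,"rx":0,"ry":0,"rz":0,"grip":1}]'
python3 - <<'E'
from h import *
a=get_image("side"); b=get_image("top")
u=np.vstack([cv2.resize(a[160:230,290:390],None,fx=6,fy=6,interpolation=3)[:, :600]])
cv2.imwrite("pics/side3.png",u[:,:,::-1]); crop("top",240,140,120,80,6,"pics/top3.png",b)
print(ctrl.read_state()["eef_pos"])
E
```

```text
clock: 5.82
eef_pos: [472.5, -77.2, 64.8]
tool_rot: [-3.139, -0.001, 1.441]
force: [-0.3, -0.6, -0.3]
width: 42.5
gripper_force: 0.0
clock: 6.45
eef_pos: [472.8, -78.4, 246.7]
tool_rot: [-3.14, -0.0, 1.44]
force: [1.2, -0.1, -0.0]
width: 55.3
gripper_force: 0.0
clock: 7.08
eef_pos: [431.2, -324.5, 285.6]
tool_rot: [3.142, 0.004, 1.431]
force: [0.0, 1.0, -1.0]
width: -0.5
gripper_force: 0.0
[ 432.78494703 -319.02949957  284.7958539 ]
```

View pics/side3.png

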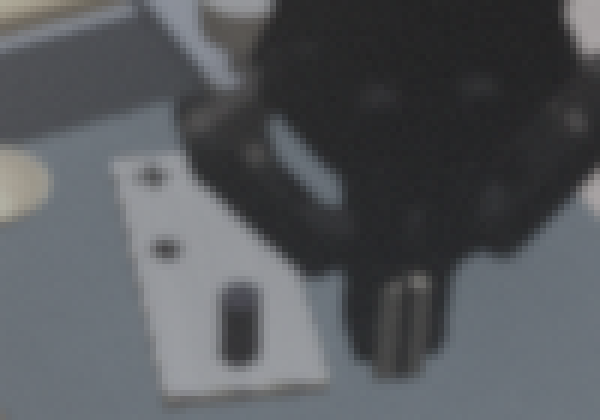

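View pics/top3.png

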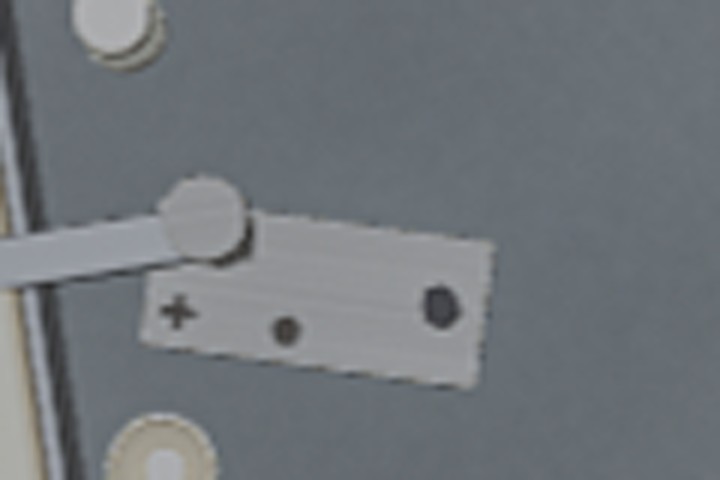

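The top crop shows the cross at (179,311), round at (287,330), post at (439,307) and knob at (203,217); the square is hidden under the knob. In the side view the gripper still covers the press, so I'll move it to the far side and look again.

```bash
python3 -m creep '[{"dx":0,"dy":0.75,"dz":0.03,"rx":0,"ry":0,"rz":0,"grip":1},{"dx":0,"dy":0.75,"dz":0.03,"rx":0,"ry":0,"rz":0,"grip":1},{"dx":0,"dy":0.75,"dz":0.03,"rx":0,"ry":0,"rz":0,"grip":1},{"dx":0,"dy":0.75,"dz":0.03,"rx":0,"ry":0,"rz":0,"grip":1},{"dx":0,"dy":0.75,"dz":0.03,"rx":0,"ry":0,"rz":0,"grip":1}]'
python3 -m creep '[{"dx":0,"dy":0.6,"dz":0,"rx":0,"ry":0,"rz":0,"grip":1},{"dx":0,"dy":0.6,"dz":0,"rx":0,"ry":0,"rz":0,"grip":1},{"dx":0,"dy":0.6,"dz":0,"rx":0,"ry":0,"rz":0,"grip":1},{"dx":0,"dy":0.6,"dz":0,"rx":0,"ry":0,"rz":0,"grip":1},{"dx":0,"dy":0.6,"dz":0,"rx":0,"ry":0,"rz":0,"grip":1}]'
python3 - <<'E'
from h import *
from scipy.optimize import least_squares
np.set_printoptions(precision=1,suppress=True)
t=np.array([(179,311),(287,330),(439,307)])
uv=(t+.5)/6-.5+[240,140]
W=pix2w("top",uv,[58,58,92]); print(W)
L=np.array([(-18,64),(-20,12),(0,-60)])
def R(a):return np.array([[np.cos(a),-np.sin(a)],[np.sin(a),np.cos(a)]])
f=lambda p:(L@R(p[2]).T+p[:2]-W[:,:2]).ravel()
r=least_squares(f,[480,-20,-.12],x_scale=[1,1,.01]);print(r.x[:2],r.x[2].round(4),r.fun,"square",R(r.x[2])@[18,40]+r.x[:2])
print("knob",pix2w("top",[(203.5/6-.5+240,217.5/6-.5+140)],171.6))
a=get_image("side"); cv2.imwrite("pics/raws4.png",a[:,:,::-1])
crop("side",290,145,90,75,8,"pics/side4.png",a)
E
```

```text
clock: 7.8
eef_pos: [432.2, -13.9, 297.1]
tool_rot: [-3.14, -0.002, 1.445]
force: [0.4, -0.4, -0.1]
width: 0.1
gripper_force: 0.0
clock: 8.43
eef_pos: [430.6, 227.6, 296.5]
tool_rot: [-3.139, -0.001, 1.452]
force: [0.2, -0.1, -1.1]
width: -0.4
gripper_force: 0.0
[[473.4  45.   58. ]
 [463.4  -6.1  58. ]
 [470.6 -79.3  92. ]]
[480.8 -20.8] -0.1663 [ 0.2  0.3 -0.4  0.4  0.2 -0.7] square [505.1  15.6]
knob [[505.6  19.4 171.6]]
```

View pics/side4.png

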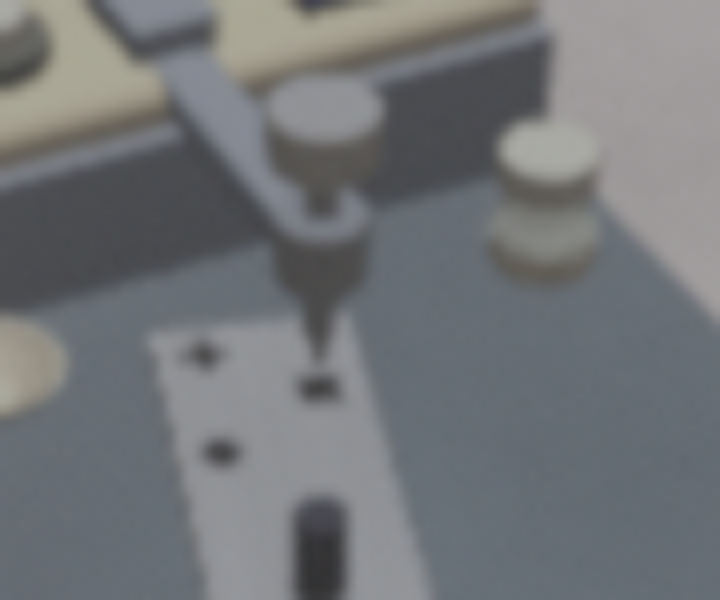

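The side crop shows the tip's lower end at about (319,366), just above and behind the square's centre at (320,388). Next I'll work out where the tip would land.

Run:
```python
from h import *
np.set_printoptions(precision=1,suppress=True)
g=lambda L:(np.array(L)+.5)/8-.5+[290,145]
print("square side",pix2w("side",g([(320,388)]),58),"cross,round",pix2w("side",g([(204,355),(221,452)]),58),"post",pix2w("side",g([(321,508)]),92))
print("knob side",pix2w("side",g([(326,107)]),171.6), "tip",pix2w("side",g([(319,366)]),[67.6]))
for p in [(505.5,18.5,z) for z in(171.6,67.6,58)]: print(p,(w2pix("side",[p])[0]-[290,145]+.5)*8-.5)
```

```text
square side [[505.8  16.5  58. ]] cross,round [[473.6  45.5  58. ]
 [463.7  -5.2  58. ]] post [[473.2 -77.8  92. ]]
knob side [[506.4  18.8 171.6]] tip [[505.3  16.7  67.6]]
(505.5, 18.5, 171.6) [323.6 108. ]
(505.5, 18.5, 67.6) [317.8 362.6]
(505.5, 18.5, 58) [317.3 384.6]
```

Both views put the square about 2 mm short of the tip axis in y. I'll nudge the post +2 mm from behind with shut fingers.

```bash
python3 -m creep '[{"dx":0.1,"dy":-0.75,"dz":0,"rx":0,"ry":0,"rz":0,"grip":1},{"dx":0.1,"dy":-0.75,"dz":0,"rx":0,"ry":0,"rz":0,"grip":1},{"dx":0.1,"dy":-0.75,"dz":0,"rx":0,"ry":0,"rz":0,"grip":1},{"dx":0.1,"dy":-0.75,"dz":0,"rx":0,"ry":0,"rz":0,"grip":1},{"dx":0.1,"dy":-0.75,"dz":0,"rx":0,"ry":0,"rz":0,"grip":1}]'
python3 -m creep '[{"dx":0,"dy":-0.1,"dz":0,"rx":0,"ry":0,"rz":0,"grip":1},{"dx":0,"dy":-0.1,"dz":-0.1,"rx":0,"ry":0,"rz":0,"grip":1},{"dx":0,"dy":-0.1,"dz":-0.2,"rx":0,"ry":0,"rz":0,"grip":1},{"dx":0,"dy":-0.1,"dz":-0.3,"rx":0,"ry":0,"rz":0,"grip":1},{"dx":0,"dy":-0.1,"dz":-0.3,"rx":0,"ry":0,"rz":0,"grip":1}]'
python3 -m creep '[{"dx":0,"dy":0,"dz":-0.1,"rx":0,"ry":0,"rz":0,"grip":1},{"dx":0,"dy":0,"dz":-0.2,"rx":0,"ry":0,"rz":0,"grip":1},{"dx":0,"dy":0,"dz":-0.27,"rx":0,"ry":0,"rz":0,"grip":1},{"dx":0,"dy":0,"dz":-0.27,"rx":0,"ry":0,"rz":0,"grip":1},{"dx":0,"dy":0,"dz":-0.27,"rx":0,"ry":0,"rz":0,"grip":1}]'
```

```text
clock: 9.1
eef_pos: [472.1, -81.6, 297.5]
tool_rot: [-3.141, -0.0, 1.438]
force: [1.1, 1.4, -0.6]
width: 0.0
gripper_force: 0.0
clock: 9.72
eef_pos: [470.3, -118.5, 175.6]
tool_rot: [-3.135, -0.001, 1.438]
force: [-0.5, 0.6, 0.3]
width: 0.0
gripper_force: 0.0
clock: 10.35
eef_pos: [474.6, -119.4, 71.1]
tool_rot: [3.139, 0.0, 1.439]
force: [0.2, -0.5, 0.6]
width: -0.0
gripper_force: 0.0
```

```bash
python3 -m creep '[{"dx":0,"dy":0.01,"dz":-0.01,"rx":0,"ry":0,"rz":0,"grip":1},{"dx":0,"dy":0.02,"dz":-0.01,"rx":0,"ry":0,"rz":0,"grip":1},{"dx":0,"dy":0.03,"dz":-0.01,"rx":0,"ry":0,"rz":0,"grip":1},{"dx":0,"dy":0.04,"dz":-0.01,"rx":0,"ry":0,"rz":0,"grip":1},{"dx":0,"dy":0.04,"dz":-0.01,"rx":0,"ry":0,"rz":0,"grip":1}]'
python3 -m creep '[{"dx":0,"dy":0.001,"dz":0,"rx":0,"ry":0,"rz":0,"grip":1},{"dx":0,"dy":0.002,"dz":0,"rx":0,"ry":0,"rz":0,"grip":1},{"dx":0,"dy":0.003,"dz":0,"rx":0,"ry":0,"rz":0,"grip":1},{"dx":0,"dy":0.004,"dz":0,"rx":0,"ry":0,"rz":0,"grip":1},{"dx":0,"dy":0.004,"dz":0,"rx":0,"ry":0,"rz":0,"grip":1}]'
python3 - <<'E'
from h import *
b=get_image("top"); crop("top",240,140,120,80,6,"pics/top5.png",b); a=get_image("side"); cv2.imwrite("pics/raws5.png",a[:,:,::-1])
# cross+round dark centroid compare
def cen(im,x0,y0,x1,y1):
    g=cv2.cvtColor(im[y0:y1,x0:x1],cv2.COLOR_RGB2GRAY).astype(float); w=np.clip(np.median(g)-15-g,0,None); m=cv2.moments(w); return (m["m10"]/m["m00"]+x0,m["m01"]/m["m00"]+y0)
old=cv2.imread("pics/top3.png")[:,:,::-1]; old=cv2.resize(old,(120,80),interpolation=cv2.INTER_AREA)
for im,o in((old,(0,0)),(b,(240,140))):
  for n,(u,v) in dict(cross=(29,51),round=(47,55)).items():
    c=cen(im,u-5+o[0],v-5+o[1],u+6+o[0],v+6+o[1]); c=(c[0]-o[0]+240,c[1]-o[1]+140); print(n,c,pix2w("top",[c],58)[0,:2])
E
```

```text
clock: 10.98
eef_pos: [473.4, -102.4, 65.3]
tool_rot: [-3.141, -0.0, 1.44]
force: [-0.7, -0.9, -0.1]
width: -0.4
gripper_force: 0.0
clock: 11.6
eef_pos: [473.5, -101.3, 65.3]
tool_rot: [-3.142, -0.0, 1.44]
force: [0.2, -1.0, -0.1]
width: 0.1
gripper_force: 0.0
cross (269.0474537037037, 191.44328703703704) [473.31509121  46.02233359]
round (286.75222816399287, 195.4625668449198) [460.95577134  -4.20187172]
cross (271.25, 186.0) [488.73937229  39.58536994]
round (291.1311475409836, 190.91803278688525) [473.68884507 -16.83119807]
```

```bash
python3 -m creep '[{"dx":0,"dy":0.001,"dz":0,"rx":0,"ry":0,"rz":0,"grip":1},{"dx":0,"dy":0.002,"dz":0,"rx":0,"ry":0,"rz":0,"grip":1},{"dx":0,"dy":0.003,"dz":0,"rx":0,"ry":0,"rz":0,"grip":1},{"dx":0,"dy":0.004,"dz":0,"rx":0,"ry":0,"rz":0,"grip":1},{"dx":0,"dy":0.005,"dz":0,"rx":0,"ry":0,"rz":0,"grip":1}]'
python3 -m creep '[{"dx":0,"dy":0.001,"dz":0,"rx":0,"ry":0,"rz":0,"grip":1},{"dx":0,"dy":0.002,"dz":0,"rx":0,"ry":0,"rz":0,"grip":1},{"dx":0,"dy":0.003,"dz":0,"rx":0,"ry":0,"rz":0,"grip":1},{"dx":0,"dy":0.003,"dz":0,"rx":0,"ry":0,"rz":0,"grip":1},{"dx":0,"dy":0.003,"dz":0,"rx":0,"ry":0,"rz":0,"grip":1}]'
python3 - <<'E'
from h import *
for n in("side","top"):
    im=get_image(n); cv2.imwrite(f"pics/raw{n}6.png",im[:,:,::-1])
a=cv2.imread("pics/rawside6.png"); b=cv2.imread("pics/rawtop6.png")
u=cv2.resize(a[145:245,280:400],None,fx=3,fy=3,interpolation=3); v=cv2.resize(b[140:240,240:360],None,fx=3,fy=3,interpolation=3)
cv2.imwrite("pics/both6.png",np.hstack([u,v]))
E
```

```text
clock: 12.32
eef_pos: [473.5, -99.7, 65.3]
tool_rot: [3.141, 0.001, 1.439]
force: [0.2, -1.0, -0.5]
width: 0.3
gripper_force: 0.7
clock: 12.95
eef_pos: [473.5, -98.1, 65.3]
tool_rot: [3.141, -0.0, 1.44]
force: [-0.6, -2.3, 0.0]
width: 0.3
gripper_force: 0.6
```

View pics/both6.png

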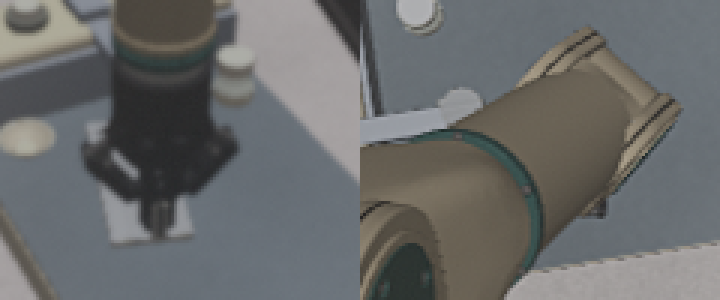

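The gripper hides both views here. The reaction of about −2 N says the post is being pushed. I'll back off, go clear and measure the patches' shift by centroids.

```bash
python3 -m creep '[{"dx":0,"dy":-0.03,"dz":0,"rx":0,"ry":0,"rz":0,"grip":1},{"dx":0,"dy":-0.04,"dz":0.1,"rx":0,"ry":0,"rz":0,"grip":1},{"dx":0,"dy":-0.04,"dz":0.25,"rx":0,"ry":0,"rz":0,"grip":1},{"dx":0,"dy":-0.04,"dz":0.4,"rx":0,"ry":0,"rz":0,"grip":1},{"dx":0,"dy":-0.04,"dz":0.5,"rx":0,"ry":0,"rz":0,"grip":1}]'
python3 -m creep '[{"dx":-0.05,"dy":0.75,"dz":0.05,"rx":0,"ry":0,"rz":0,"grip":1},{"dx":-0.05,"dy":0.75,"dz":0.05,"rx":0,"ry":0,"rz":0,"grip":1},{"dx":-0.05,"dy":0.75,"dz":0.05,"rx":0,"ry":0,"rz":0,"grip":1},{"dx":-0.05,"dy":0.75,"dz":0.05,"rx":0,"ry":0,"rz":0,"grip":1},{"dx":-0.05,"dy":0.75,"dz":0.05,"rx":0,"ry":0,"rz":0,"grip":1}]'
python3 -m creep '[{"dx":-0.05,"dy":0.1,"dz":0,"rx":0,"ry":0,"rz":0,"grip":1},{"dx":-0.05,"dy":0.1,"dz":0,"rx":0,"ry":0,"rz":0,"grip":1},{"dx":-0.05,"dy":0.1,"dz":0,"rx":0,"ry":0,"rz":0,"grip":1},{"dx":-0.05,"dy":0.1,"dz":0,"rx":0,"ry":0,"rz":0,"grip":1},{"dx":-0.05,"dy":0.1,"dz":0,"rx":0,"ry":0,"rz":0,"grip":1}]'
cat > m.py <<'E'
from h import *
def cen(im,u,v,h=4):
    g=cv2.cvtColor(im,cv2.COLOR_RGB2GRAY).astype(np.float32)
    for _ in range(4):
        p=cv2.getRectSubPix(g,(2*h+1,2*h+1),(u,v)); w=np.clip(np.percentile(p,80)-12-p,0,None); m=cv2.moments(w)
        u,v=u+m["m10"]/m["m00"]-h,v+m["m01"]/m["m00"]-h
    return u,v
def meas(im):
    g=lambda x,y:((x+.5)/8-.5+290,(y+.5)/8-.5+145)
    out=[]
    for p in((204,355),(221,452)): out.append(pix2w("side",[cen(im,*g(*p))],58)[0,:2])
    return np.array(out)
E
python3 - <<'E'
from m import *
np.set_printoptions(precision=2,suppress=True)
a=get_image("side"); cv2.imwrite("pics/raws7.png",a[:,:,::-1]); crop("side",290,145,90,75,8,"pics/side7.png",a)
A=meas(cv2.imread("pics/raws4.png")[:,:,::-1]);B=meas(a)
print(A,B,B-A); print(ctrl.read_state()["eef_pos"])
E
```

```text
clock: 13.68
eef_pos: [473.8, -115.1, 268.1]
tool_rot: [3.139, 0.0, 1.439]
force: [0.2, -0.6, -0.2]
width: 0.1
gripper_force: 0.0
clock: 14.3
eef_pos: [453.0, 188.1, 285.6]
tool_rot: [-3.142, -0.001, 1.441]
force: [0.3, 0.1, 0.8]
width: 0.1
gripper_force: 0.0
clock: 14.92
eef_pos: [434.0, 224.7, 285.4]
tool_rot: [3.141, -0.0, 1.437]
force: [-0.4, -0.1, -0.1]
width: -0.2
gripper_force: 0.0
[[477.1   61.18]
 [463.71  -5.44]] [[478.    62.57]
 [463.86  -3.63]] [[0.91 1.38]
 [0.14 1.81]]
[433.9  224.95 285.42]
```

The plate shifted about +1.8 mm, which puts the square's centre at about (506, 18.2), under the tip. Now the press.

```bash
python3 -m creep '[{"dx":0.18,"dy":-0.515,"dz":0,"rx":0,"ry":0,"rz":0,"grip":1},{"dx":0.18,"dy":-0.515,"dz":0,"rx":0,"ry":0,"rz":0,"grip":1},{"dx":0.18,"dy":-0.515,"dz":0,"rx":0,"ry":0,"rz":0,"grip":1},{"dx":0.18,"dy":-0.515,"dz":-0.1,"rx":0,"ry":0,"rz":0,"grip":1},{"dx":0.18,"dy":-0.515,"dz":-0.23,"rx":0,"ry":0,"rz":0,"grip":1}]'
python3 -m creep '[{"dx":0,"dy":0,"dz":-0.01,"rx":0,"ry":0,"rz":0,"grip":1},{"dx":0,"dy":0,"dz":-0.02,"rx":0,"ry":0,"rz":0,"grip":1},{"dx":0,"dy":0,"dz":-0.03,"rx":0,"ry":0,"rz":0,"grip":1},{"dx":0,"dy":0,"dz":-0.03,"rx":0,"ry":0,"rz":0,"grip":1},{"dx":0,"dy":0,"dz":-0.03,"rx":0,"ry":0,"rz":0,"grip":1}]'
```

```text
clock: 15.6
eef_pos: [507.7, 16.0, 193.5]
tool_rot: [3.136, 0.001, 1.434]
force: [0.1, 1.7, -1.1]
width: -0.2
gripper_force: 0.0
clock: 16.23
eef_pos: [505.9, 20.2, 182.0]
tool_rot: [3.14, -0.001, 1.44]
force: [0.2, 0.6, -0.2]
width: -0.2
gripper_force: 0.0
```

```bash
python3 -m creep '[{"dx":0,"dy":-0.003,"dz":-0.01,"rx":0,"ry":0,"rz":0,"grip":1},{"dx":0,"dy":-0.003,"dz":-0.02,"rx":0,"ry":0,"rz":0,"grip":1},{"dx":0,"dy":-0.003,"dz":-0.03,"rx":0,"ry":0,"rz":0,"grip":1},{"dx":0,"dy":-0.003,"dz":-0.03,"rx":0,"ry":0,"rz":0,"grip":1},{"dx":0,"dy":-0.003,"dz":-0.03,"rx":0,"ry":0,"rz":0,"grip":1}]'
python3 -m creep '[{"dx":0,"dy":0,"dz":-0.003,"rx":0,"ry":0,"rz":0,"grip":1},{"dx":0,"dy":0,"dz":-0.006,"rx":0,"ry":0,"rz":0,"grip":1},{"dx":0,"dy":0,"dz":-0.009,"rx":0,"ry":0,"rz":0,"grip":1},{"dx":0,"dy":0,"dz":-0.012,"rx":0,"ry":0,"rz":0,"grip":1},{"dx":0,"dy":0,"dz":-0.012,"rx":0,"ry":0,"rz":0,"grip":1}]'
```

```text
clock: 16.85
eef_pos: [505.3, 18.7, 169.1]
tool_rot: [-3.141, 0.0, 1.44]
force: [0.0, -0.8, -0.6]
width: 0.2
gripper_force: 0.0
clock: 17.48
eef_pos: [505.5, 18.7, 164.4]
tool_rot: [-3.142, 0.0, 1.44]
force: [-0.7, -0.5, 3.6]
width: 0.0
gripper_force: 1.4
```

```bash
python3 -m creep '[{"dx":0,"dy":0,"dz":-0.002,"rx":0,"ry":0,"rz":0,"grip":1},{"dx":0,"dy":0,"dz":-0.004,"rx":0,"ry":0,"rz":0,"grip":1},{"dx":0,"dy":0,"dz":-0.006,"rx":0,"ry":0,"rz":0,"grip":1},{"dx":0,"dy":0,"dz":-0.006,"rx":0,"ry":0,"rz":0,"grip":1},{"dx":0,"dy":0,"dz":-0.006,"rx":0,"ry":0,"rz":0,"grip":1}]'
python3 -m creep '[{"dx":0,"dy":0,"dz":-0.002,"rx":0,"ry":0,"rz":0,"grip":1},{"dx":0,"dy":0,"dz":-0.003,"rx":0,"ry":0,"rz":0,"grip":1},{"dx":0,"dy":0,"dz":-0.003,"rx":0,"ry":0,"rz":0,"grip":1},{"dx":0,"dy":0,"dz":-0.003,"rx":0,"ry":0,"rz":0,"grip":1},{"dx":0,"dy":0,"dz":-0.003,"rx":0,"ry":0,"rz":0,"grip":1}]'
```

```text
clock: 18.1
eef_pos: [505.5, 18.7, 162.1]
tool_rot: [-3.142, 0.0, 1.44]
force: [-0.7, 0.5, 3.3]
width: -0.3
gripper_force: 1.6
clock: 18.73
eef_pos: [505.6, 18.7, 161.8]
tool_rot: [3.141, -0.001, 1.44]
force: [-2.2, 0.6, 13.2]
width: 0.1
gripper_force: 6.4
```

Force rose to 13 N at z = 161.8, which is where the tip should meet the plate (knob at 162). Now up and over to the button.

```bash
python3 -m creep '[{"dx":0,"dy":0,"dz":0.05,"rx":0,"ry":0,"rz":0,"grip":1},{"dx":0,"dy":0,"dz":0.1,"rx":0,"ry":0,"rz":0,"grip":1},{"dx":-0.1,"dy":0.16,"dz":0.1,"rx":0,"ry":0,"rz":0,"grip":1},{"dx":-0.195,"dy":0.318,"dz":0.1,"rx":0,"ry":0,"rz":0,"grip":1},{"dx":-0.195,"dy":0.318,"dz":0.1,"rx":0,"ry":0,"rz":0,"grip":1}]'
python3 - <<'E'
from m import *
a=get_image("side"); cv2.imwrite("pics/raws8.png",a[:,:,::-1]); crop("side",290,145,90,75,8,"pics/side8.png",a)
print(meas(a).round(2)); print(ctrl.read_state()["eef_pos"])
E
```

```text
clock: 19.35
eef_pos: [424.9, 149.2, 200.3]
tool_rot: [-3.139, -0.001, 1.444]
force: [0.4, -0.2, -0.2]
width: -0.0
gripper_force: 0.0
[[477.87  62.4 ]
 [463.85  -3.61]]
[423.84173555 151.00744191 200.11074026]
```

View pics/side8.png

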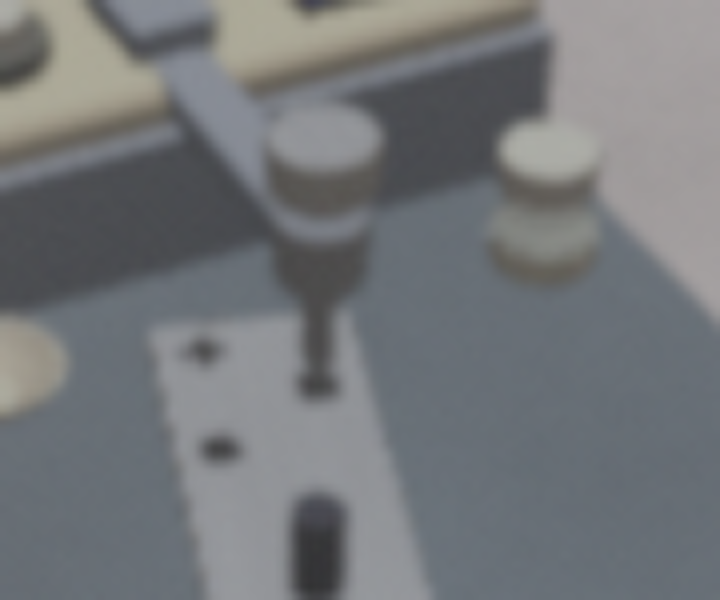

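The tip rests in the middle of the square patch at about (318,385); the jar and dish stand as before. Now the button.

```bash
python3 -m creep '[{"dx":0,"dy":0,"dz":-0.05,"rx":0,"ry":0,"rz":0,"grip":1},{"dx":0,"dy":0,"dz":-0.1,"rx":0,"ry":0,"rz":0,"grip":1},{"dx":0,"dy":0,"dz":-0.125,"rx":0,"ry":0,"rz":0,"grip":1},{"dx":0,"dy":0,"dz":-0.125,"rx":0,"ry":0,"rz":0,"grip":1},{"dx":0,"dy":0,"dz":-0.125,"rx":0,"ry":0,"rz":0,"grip":1}]'
python3 -m creep '[{"dx":0,"dy":0,"dz":-0.005,"rx":0,"ry":0,"rz":0,"grip":1},{"dx":0,"dy":0,"dz":-0.01,"rx":0,"ry":0,"rz":0,"grip":1},{"dx":0,"dy":0,"dz":-0.015,"rx":0,"ry":0,"rz":0,"grip":1},{"dx":0,"dy":0,"dz":-0.02,"rx":0,"ry":0,"rz":0,"grip":1},{"dx":0,"dy":0,"dz":-0.02,"rx":0,"ry":0,"rz":0,"grip":1}]'
```

```text
clock: 20.02
eef_pos: [428.0, 145.7, 151.3]
tool_rot: [3.141, -0.0, 1.439]
force: [1.1, 0.9, -0.5]
width: 0.1
gripper_force: 0.0
clock: 20.65
eef_pos: [427.7, 146.0, 143.0]
tool_rot: [3.141, -0.0, 1.44]
force: [0.6, -0.2, 3.3]
width: 0.0
gripper_force: 1.5
```

```bash
python3 -m creep '[{"dx":0,"dy":0,"dz":-0.003,"rx":0,"ry":0,"rz":0,"grip":1},{"dx":0,"dy":0,"dz":-0.006,"rx":0,"ry":0,"rz":0,"grip":1},{"dx":0,"dy":0,"dz":-0.008,"rx":0,"ry":0,"rz":0,"grip":1},{"dx":0,"dy":0,"dz":-0.008,"rx":0,"ry":0,"rz":0,"grip":1},{"dx":0,"dy":0,"dz":-0.008,"rx":0,"ry":0,"rz":0,"grip":1}]'
```

```text
clock: 21.28
eef_pos: [427.7, 146.0, 140.8]
tool_rot: [3.141, -0.002, 1.439]
force: [-2.9, 0.4, 17.9]
width: 0.2
gripper_force: 8.6
```

Bottomed out at 18 N. I'll release slowly, reading the force to confirm the travel.

```bash
for i in 1; do python3 -m creep '[{"dx":0,"dy":0,"dz":0.005,"rx":0,"ry":0,"rz":0,"grip":1},{"dx":0,"dy":0,"dz":0.005,"rx":0,"ry":0,"rz":0,"grip":1},{"dx":0,"dy":0,"dz":0.005,"rx":0,"ry":0,"rz":0,"grip":1},{"dx":0,"dy":0,"dz":0.005,"rx":0,"ry":0,"rz":0,"grip":1},{"dx":0,"dy":0,"dz":0.005,"rx":0,"ry":0,"rz":0,"grip":1}]'; done
python3 -m creep '[{"dx":0,"dy":0,"dz":0.008,"rx":0,"ry":0,"rz":0,"grip":1},{"dx":0,"dy":0,"dz":0.008,"rx":0,"ry":0,"rz":0,"grip":1},{"dx":0,"dy":0,"dz":0.008,"rx":0,"ry":0,"rz":0,"grip":1},{"dx":0,"dy":0,"dz":0.008,"rx":0,"ry":0,"rz":0,"grip":1},{"dx":0,"dy":0,"dz":0.008,"rx":0,"ry":0,"rz":0,"grip":1}]'
python3 -m creep '[{"dx":0,"dy":0,"dz":0.003,"rx":0,"ry":0,"rz":0,"grip":1},{"dx":0,"dy":0,"dz":0.003,"rx":0,"ry":0,"rz":0,"grip":1},{"dx":0,"dy":0,"dz":0.003,"rx":0,"ry":0,"rz":0,"grip":1},{"dx":0,"dy":0,"dz":0.003,"rx":0,"ry":0,"rz":0,"grip":1},{"dx":0,"dy":0,"dz":0.003,"rx":0,"ry":0,"rz":0,"grip":1}]'
python3 -m creep '[{"dx":0,"dy":0,"dz":0.005,"rx":0,"ry":0,"rz":0,"grip":1},{"dx":0,"dy":0,"dz":0.005,"rx":0,"ry":0,"rz":0,"grip":1},{"dx":0,"dy":0,"dz":0.005,"rx":0,"ry":0,"rz":0,"grip":1},{"dx":0,"dy":0,"dz":0.005,"rx":0,"ry":0,"rz":0,"grip":1},{"dx":0,"dy":0,"dz":0.005,"rx":0,"ry":0,"rz":0,"grip":1}]'
```

```text
clock: 21.9
eef_pos: [427.7, 146.0, 141.7]
tool_rot: [3.141, -0.0, 1.44]
force: [0.8, 1.6, 4.3]
width: 0.2
gripper_force: 1.8
clock: 22.52
eef_pos: [427.5, 145.8, 144.9]
tool_rot: [3.142, 0.0, 1.44]
force: [1.6, 1.7, 1.6]
width: 0.2
gripper_force: 1.0
clock: 23.15
eef_pos: [427.3, 145.7, 146.1]
tool_rot: [-3.141, 0.0, 1.44]
force: [0.3, 0.8, 2.2]
width: -0.2
gripper_force: 0.7
clock: 23.78
eef_pos: [427.4, 145.9, 148.1]
tool_rot: [-3.141, 0.0, 1.44]
force: [0.6, -0.8, 0.3]
width: -0.0
gripper_force: 0.0
```

The force follows the spring from z≈141 to about 147, so the button went its full 6 mm and came back up. I'll retreat and hand in.

```bash
python3 -m creep '[{"dx":0,"dy":0,"dz":0.1,"rx":0,"ry":0,"rz":0,"grip":1},{"dx":0,"dy":0,"dz":0.25,"rx":0,"ry":0,"rz":0,"grip":1},{"dx":0,"dy":0,"dz":0.3,"rx":0,"ry":0,"rz":0,"grip":1},{"dx":0,"dy":0,"dz":0.3,"rx":0,"ry":0,"rz":0,"grip":1},{"dx":0,"dy":0,"dz":0.3,"rx":0,"ry":0,"rz":0,"grip":1}]'
python3 - <<'E'
from m import *
a=get_image("side"); print(meas(a).round(2)); print(ctrl.finish_job())
E
```

```text
clock: 24.4
eef_pos: [426.6, 145.9, 267.2]
tool_rot: [-3.14, 0.001, 1.44]
force: [0.1, -0.2, -0.4]
width: 0.0
gripper_force: 0.0
[[477.86  62.27]
 [463.84  -3.65]]
the job is handed in; nothing more can be done
None
```

The job is handed in at 24.4 s: I slid the plate under the press, pushed the knob down so the tip rests on the middle of the square patch, pressed and released the start button, and didn't touch the jar or dish; no verdict came back.

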